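# Set up the profile drilling jig: hole count and length stop

### The arm

A 6-joint arm with a two-finger parallel gripper is mounted at the origin on the work surface. World frame = base frame: x ahead of the robot, y to its left, z up, the work surface at z = 0. Lengths are in m, angles in rad, forces in N, time in s.
With the tool pointing down it reaches from about 0.3 to 0.775 m from the base axis. Payload 14.6 kg.
Tool frame: the origin (TCP) lies on the centre line of the jaws, within the pads' length; the fingertips stand 8 mm ahead of it and the grasp point (between the pads) lies 11 mm behind it (tip_reach is the distance from the TCP to the fingertips, in m); z points along the fingers, y is the direction in which the jaws open and shut (so a half turn about z gives the same grasp; the last joint's range is limited). The gripper opens to 94 mm and grips with 3 to 60 N. Pads are 16 mm wide; open, the fingers measure 119 mm over their backs; the gripper's body (75 mm by 177 mm) begins 78 mm behind the grasp point.
Start: joints at [-1.283, 0.3, 1.521, -0, 1.321, -0.067], TCP at [0.191, -0.516, 0.213] pointing down, gripper open.
Joint ranges: [-3.03, 3.03], [-0.79, 2.21], [0.23, 2.52], [-1.04, 4.18], [0, 3.07], [-2.55, 2.55]. Speed limits (rad/s): [2.22, 2.22, 2.57, 3.14, 3.14, 3.14].

### API

Orientations are given as a unit quaternion [w, x, y, z].
In Python, from plant import read_state, read_camera, get_calibration, hand_in, tip_reach gives the robot as it stands.
- The arm moves only by the tool drive_tool, never from a script. Its arguments are lists of equal length, an entry for each row: "xyz": the shift along the world's x, y, z in units of 50 mm (1.0 is 50 mm), a list of three; "angular": the turn, a rotation vector about the world's x, y, z in degrees, a list of three; "jaw": the opening, from 0 (shut) to 1 (fully open). A call has 1 to 20 rows; each row shifts and turns the commanded pose from where the row before left it; what a row does not reach is not made up. A row lasts 1/10 s, in which the tool goes at most 50 mm and 8.59 degrees, less where a joint would pass 70% of its speed; a pose out of reach is approached as far as the arm can. A call is refused whole if a number of a shift passes 1 or a number of a turn 8.59, either way. A call with a gripper value outside its range is refused whole. The fingers move at their own pace and stop on an object; the grip force is fixed at half the most. Time passes only in rows, so rows that do not move let the fingers close. It gives the time, the measured TCP pose, the force and the opening at its end, in the units of the state.
- read_state(): the state, without advancing time (a new reading comes with each control period).
- read_camera(name): name is "scene" or "top"; returns the picture (480x640x3 uint8, blue, green, red); there is no depth.
- get_calibration(name): a dict with "fx", "fy", "cx", "cy" (pixels), "T" (4x4, takes a point from camera to world coordinates). Camera axes: x right, y down, z forward; pixel columns grow to the right and rows downward; lengths in m; the calibration is good to about 2 mm. A picture is of the moment at which its call begins. get_calibration takes no time and is no camera call.
- hand_in(): hands the job in, once; it reports no verdict.
The state is a dict: "clock": time; "joints": joint angles; "dq": joint speeds; "effort": joint torques, N m; "ee_pos": TCP position; "ee_rot": TCP orientation; "contact_force": force on the tool from outside, world axes, zero at the start; "wrist_torque": the same for the moment, N m; "grip_width": finger opening in m.
Only numpy, scipy, OpenCV 4.12 (cv2) and the standard library are available. Lean on these libraries where they do the work, as an engineer would, in place of code of your own. Each camera call takes 0.05 s, during which the arm holds its last target.

### The job

Set up the profile drilling jig for the next batch: roll the thumbwheel of the hole-count selector until the number 5 faces straight up at the red pointer, and crank the handwheel until the stop slide's yellow pointer lines up with the red marker on the scale. Let go of both, and do not knock over the steel flask.

Things in the scene. Friction and masses are not known exactly. Their poses are not given: they have to be found in the camera images.
- selector: Hole-count selector: grey open-topped box fixed to the bench, 150 x 96 x 85 mm (its x, y, z), with the upper part of the thumbwheel standing out of it. Origin: centre of its underside; x points from front to back (roughly away from the robot), y to its left, z up.
- dial_axis (a point): Point on the thumbwheel's level axle (along the selector's y), 75 mm above the bench, mid width of the wheel's toothed right half; axes as the selector's. Grey eight-sided drum, flats 42 mm from the axle. The right half (36 mm wide) has 8 black teeth, 8 mm thick, tips 60 mm from the axle; with a number in place, teeth stand 22.5 degrees before and behind the top.
- dial (a joint): Thumbwheel angle in rad: 0 shows 1, each next number is 0.785 rad (45 degrees) on, so 5 is 3.142; stops just past 1 and 8. It grows as the wheel's top rolls to the selector's +x (away from the robot). Springy clicks pull it to the nearest number; about 4 N at a tooth tip rolls it over to the next. It stays when let go.
- jig: Drilling jig fixed to the bench: blue gear head (110 x 90 x 62 mm) with the handwheel on top, and an aluminium rail 80 mm wide, 40 mm high that runs from it along the jig's +x (away from the robot) to 380 mm. Origin: on the bench under the handwheel's axis. A white scale with black ticks each 10 mm lies on the left (+y) edge of the rail.
- crank_axis (a point): Point on the handwheel's upright axis, 108 mm above the bench (mid height of the red crank knob). The wheel is a black disc 128 mm across, its top 80 mm above the bench (hub to 86 mm).
- knob_mid (a point): Mid height of the upright red crank knob, 108 mm above the bench: 22 mm thick, 48 mm tall (82 to 130 mm above the bench), 50 mm from the handwheel's axis. It spins freely about its own upright axis, so it can be held while cranking.
- crank (a joint): Handwheel angle in rad, growing clockwise seen from above. One turn clockwise moves the stop slide 20 mm along the jig's +x (away from the gear head), counter-clockwise brings it back; free range -1 to 28. Friction alone holds it (about 1.5 N at the knob).
- stop_pointer (a point): Line on the yellow pointer of the dark stop slide (70 x 52 x 36 mm with an upright plate), over the scale. Axes as the jig's.
- marker_line (a point): Point on the scale at the red line of the red marker tab clamped to the rail's left side; it does not move. The stop is set when stop_pointer and this point have the same position along the jig's x. Axes as the jig's.
- flask: Steel drinking flask, loose, 70 mm across, 215 mm tall; origin at the centre of its underside.
- dial_pointer (a point): Red pointer line on top of the post at the left of the wheel, 127 mm above the bench, level along x with the axle. The wheel's left half, between it and the teeth, carries white plates with black numbers 1 to 8, one per flat, upright for a reader on the robot's side. The number that faces straight up is the one set.
Things that resemble listed ones, but are neither listed nor needed, are in the scene too. Leave any purple look-alike of the selector alone.

How it is judged:
By the outcome, as a careful person would: the job done as asked, in the order asked, and still so for the second after the job is handed in, with the robot touching nothing.
It also fails if it takes over 72 s, if anything falls off the work surface, if the arm or the gripper's body presses on something with over 40 N, if the wrist force passes 120 N, or if a joint passes its speed limit or range.

## Working session

There is one attempt and no reset: what is moved stays moved. The work goes in short steps, Python scripts to look and compute and a tool call to move; the robot and the scene stay as the last step left them, time stands still between calls to the robot, and variables do not carry over. Pictures are saved under pics/ and viewed, and the job is handed in when it is done.

Besides the shell and the picture viewer there is one more tool, called after "Emit:" as name(argument=value, ...), one argument or row to a line, values as JSON. drive_tool: Moves the arm, as the interface text tells. Its arguments: {"type":"object","properties":{"xyz":{"type":"array","items":{"type":"array","items":{"type":"number"}}},"angular":{"type":"array","items":{"type":"array","items":{"type":"number"}}},"jaw":{"type":"array","items":{"type":"number"}}},"required":["xyz","angular","jaw"]}

```bash
mkdir -p pics; python3 - <<'E'
from plant import *
import cv2
for n in("scene","top"):
    cv2.imwrite(f"pics/{n}0.png",read_camera(n)); c=get_calibration(n); print(n,c["fx"],c["fy"],c["cx"],c["cy"]); print(c["T"])
s=read_state();print(s,tip_reach)
E
```

```text
scene 504.7148284377008 504.7148284377008 323.1788371357526 246.47969709958508
[[ 0.03625065  0.58492207 -0.810279    1.26985835]
 [ 0.99932357 -0.02623849  0.02576724  0.00326628]
 [-0.00618867 -0.81066498 -0.58547757  0.64331766]
 [ 0.          0.          0.          1.        ]]
top 590.7421684842354 590.7421684842354 317.49592077453786 242.7248442341805
[[-0.01856986 -0.98313302  0.18194676  0.34443467]
 [-0.99979848  0.01687119 -0.01087954  0.02015434]
 [ 0.00762637 -0.18211212 -0.98324819  1.05129508]
 [ 0.          0.          0.          1.        ]]
{'clock': 0.1, 'joints': array([-1.28256541e+00,  3.00414358e-01,  1.52150719e+00, -4.88317860e-06,
        1.32068016e+00, -6.66026708e-02]), 'dq': array([ 0.00014892, -0.00102439, -0.00075181,  0.00180265,  0.00011694,
       -0.00109787]), 'effort': array([ 3.18633749e-03, -5.32642508e+01, -3.53284121e+01,  7.10403803e-02,
        2.35024269e-02, -4.20658921e-05]), 'ee_pos': array([ 0.19102152, -0.51553001,  0.2129487 ]), 'ee_rot': array([-5.01168588e-04,  9.84302647e-01,  1.76488084e-01, -5.81449145e-05]), 'contact_force': array([ 0.11020425,  0.3055269 , -0.69349395]), 'wrist_torque': array([-0.02786532,  0.02435382,  0.01310868]), 'grip_width': 0.09426940523630109} 0.008
```

View pics/scene0.png

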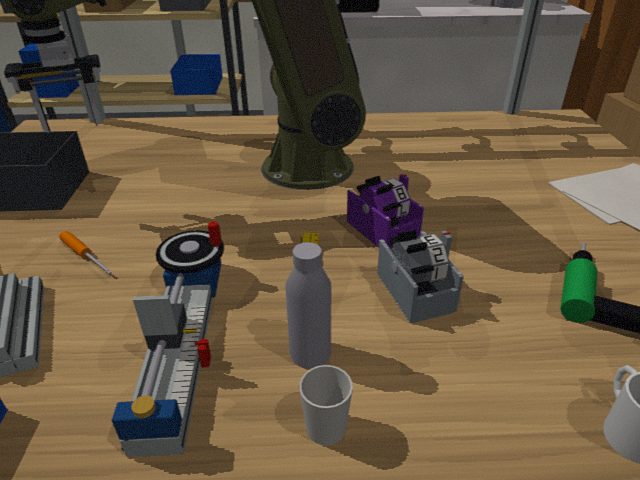

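View pics/top0.png

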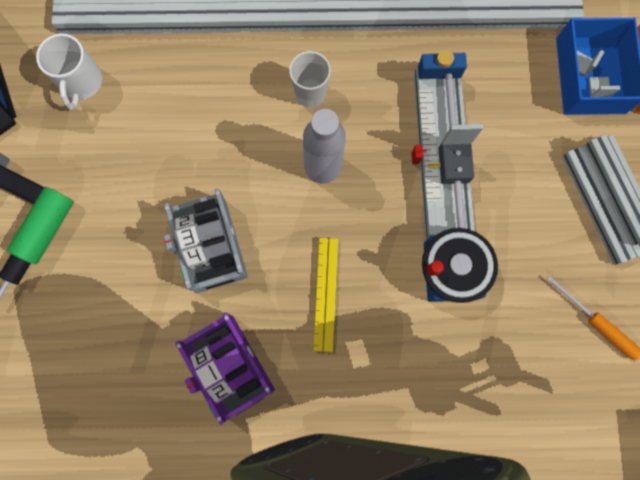

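```bash
python3 - <<'E'
import cv2
t=cv2.imread("pics/top0.png");s=cv2.imread("pics/scene0.png")
a=cv2.resize(t[180:305,150:260],None,fx=4,fy=4,interpolation=2)
b=cv2.resize(t[120:310,400:510],None,fx=3,fy=3,interpolation=2)
import numpy as np
o=np.zeros((580,790,3),np.uint8);o[:500,:440]=a;o[:570,445:775]=b;cv2.imwrite("pics/c1.png",o)
c=cv2.resize(s[220:325,370:470],None,fx=4,fy=4,interpolation=2)
d=cv2.resize(s[215:375,130:230],None,fx=3.5,fy=3.5,interpolation=2)
o=np.zeros((580,790,3),np.uint8);o[:420,:400]=c;o[:560,420:770]=d;cv2.imwrite("pics/c2.png",o)
E
```

```text
(no output)
```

View pics/c1.png

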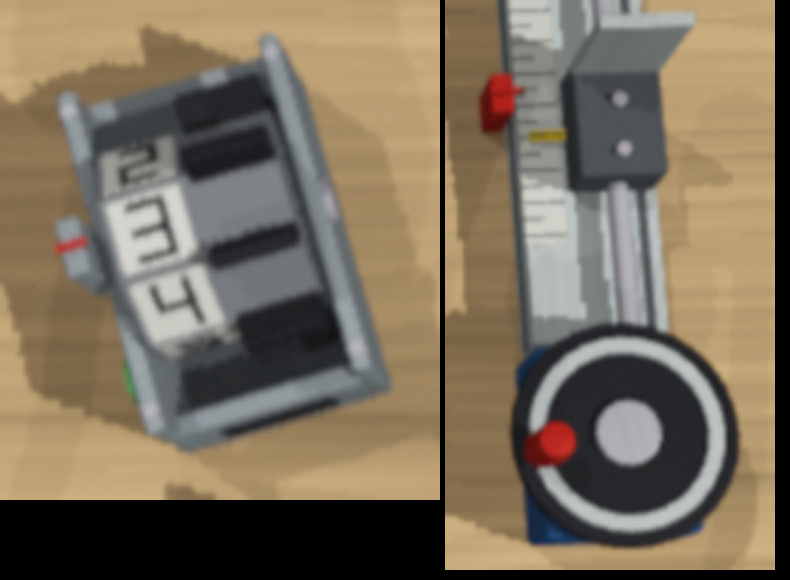

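View pics/c2.png

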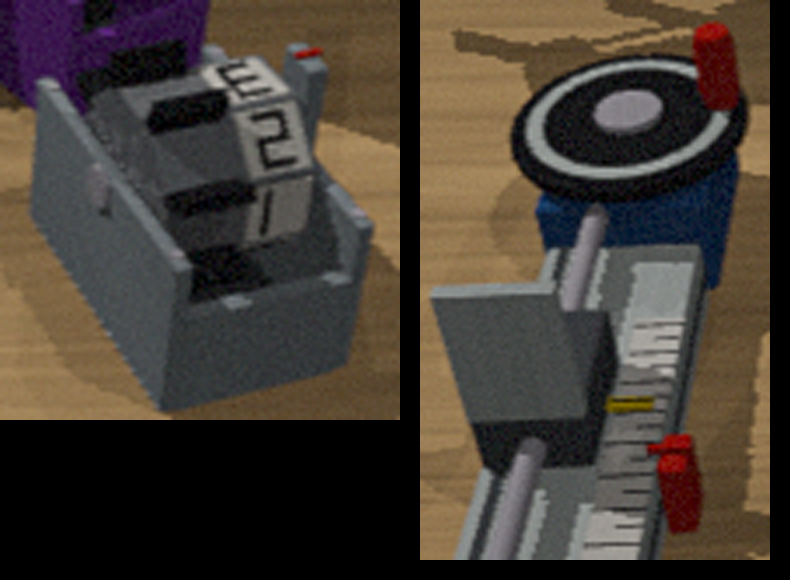

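```bash
cat > h.py <<'E'
from plant import *
import cv2, numpy as np
def ray(n,u,v):
    c=get_calibration(n);T=np.array(c["T"])
    d=T[:3,:3]@np.array([(u-c["cx"])/c["fx"],(v-c["cy"])/c["fy"],1.]);return T[:3,3],d
def onz(n,u,v,z):
    o,d=ray(n,u,v);return o+d*(z-o[2])/d[2]
def tri(p,q):
    o1,d1=ray("top",*p);o2,d2=ray("scene",*q)
    A=np.stack([d1,-d2],1);t=np.linalg.lstsq(A,o2-o1,rcond=None)[0]
    a=o1+d1*t[0];b=o2+d2*t[1];return (a+b)/2,np.linalg.norm(a-b)
def proj(n,P):
    c=get_calibration(n);T=np.array(c["T"]);q=T[:3,:3].T@(np.array(P)-T[:3,3]);return [c["fx"]*q[0]/q[2]+c["cx"],c["fy"]*q[1]/q[2]+c["cy"]]
def cents(im,lo,hi,box,mina=3):
    x0,y0,x1,y1=box;h=cv2.cvtColor(im[y0:y1,x0:x1],cv2.COLOR_BGR2HSV)
    m=cv2.inRange(h,lo,hi)
    if lo[0]==0 and hi[0]<=10: m|=cv2.inRange(h,(172,lo[1],lo[2]),(180,255,255))
    n,l,s,c=cv2.connectedComponentsWithStats(m)
    return [(c[i]+[x0,y0],s[i].tolist()) for i in range(1,n) if s[i][4]>=mina]
E
python3 - <<'E'
from h import *
t=cv2.imread("pics/top0.png");s=cv2.imread("pics/scene0.png")
R=((0,120,60),(8,255,255));Y=((20,100,60),(35,255,255))
for nm,im,bx in(("top",t,(400,120,510,310)),("scene",s,(130,215,230,375)),("topsel",t,(150,200,190,270)),("scsel",s,(430,220,460,245))):
    print(nm,"R",[(c.round(1),st) for c,st in cents(im,*R,bx)]);print(" Y",[(c.round(1),st) for c,st in cents(im,*Y,bx)])
# handwheel: dark disc in top
g=cv2.cvtColor(t,cv2.COLOR_BGR2GRAY)
x0,y0=415,222;sub=t[y0:305,x0:505]
m=cv2.inRange(sub,(0,0,0),(60,60,60))
cs,_=cv2.findContours(m,cv2.RETR_EXTERNAL,cv2.CHAIN_APPROX_NONE);k=max(cs,key=cv2.contourArea)
e=cv2.fitEllipse(cv2.convexHull(k));print(e)
u,v=e[0][0]+x0,e[0][1]+y0;print("wheel",onz("top",u,v,.08))
for q in((168,240),(167.2,241.3)):print("ptr",onz("top",*q,.127))
for q in((217,189.5),(244.7,275),(167,206),(188,286)):print("corner",onz("top",*q,.085))
E
```

```text
top R [(array([417.2, 153.6]), [12, 24, 14, 20, 189]), (array([435. , 267.8]), [26, 140, 18, 16, 210])]
 Y [(array([434.4, 164.7]), [28, 43, 13, 4, 47])]
scene R [(array([214.1, 233. ]), [77, 6, 14, 26, 260]), (array([203.5, 352.4]), [65, 124, 16, 29, 295])]
 Y [(array([165.5, 229.5]), [34, 14, 4, 2, 4]), (array([224. , 300.3]), [93, 85, 3, 2, 3]), (array([223.7, 321. ]), [93, 105, 2, 3, 3]), (array([212. , 322.3]), [81, 107, 3, 2, 3]), (array([189., 330.]), [53, 113, 14, 5, 51])]
topsel R [(array([166.8, 241. ]), [14, 40, 7, 3, 12])]
 Y []
scsel R [(array([446.8, 232.9]), [14, 12, 7, 3, 12])]
 Y [(array([435.3, 221. ]), [5, 0, 2, 3, 3]), (array([448., 223.]), [17, 2, 3, 3, 3])]
((43.77101135253906, 42.95855712890625), (73.11511993408203, 76.21690368652344), 120.39590454101562)
wheel [ 0.48252385 -0.22490555  0.08      ]
ptr [0.52395385 0.24744552 0.127     ]
ptr [0.52187183 0.24865632 0.127     ]
corner [0.61759822 0.17753844 0.085     ]
corner [0.47130087 0.130228   0.085     ]
corner [0.59030365 0.26104372 0.085     ]
corner [0.45478179 0.22296626 0.085     ]
```

```bash
python3 - <<'E'
from h import *
print("dialptr",tri((166.8,241),(446.8,232.9)),onz("top",166.8,241,.127),onz("scene",446.8,232.9,.127))
print("ypt",onz("top",434.4,164.7,.043),onz("scene",189,330,.043),tri((434.4,164.7),(189,330)))
print("knob",tri((435,267.8),(214.1,233)))
# teeth in top crop (4x, off 150,180): front-of-top tooth ends
f=lambda x,y:(150+x/4,180+y/4)
for q in((210,250),(299,235),(183,157),(272,138)):print("tooth",onz("top",*f(q[0],q[1]),.130))
# rail left edge line & flask
print("flask base",onz("scene",309,355,0.0), "flask top",onz("top",325,122,.215),onz("scene",307,252,.215))
print("railend R?",onz("top",416,70,.04),onz("top",425,233,.04),onz("top",461,70,.04))
t=cv2.imread("pics/top0.png");s=cv2.imread("pics/scene0.png")
a=cv2.resize(t[140:180,408:450],None,fx=9,fy=9,interpolation=cv2.INTER_CUBIC)
b=cv2.resize(s[320:370,178:216],None,fx=9,fy=9,interpolation=cv2.INTER_CUBIC)
o=np.zeros((460,780,3),np.uint8);o[:360,:378]=a;o[:450,400:742]=b;cv2.imwrite("pics/c3.png",o)
E
```

```text
dialptr (array([0.52265993, 0.25038633, 0.12635693]), np.float64(0.0018087369022157884)) [0.52236803 0.24930402 0.127     ] [0.5233683  0.25105574 0.127     ]
ypt [ 0.66884108 -0.20195559  0.043     ] [ 0.66524141 -0.20095211  0.043     ] (array([ 0.66786525, -0.20070529,  0.04570429]), np.float64(0.0012838961191890394))
knob (array([ 0.47463277, -0.1784021 ,  0.10696219]), np.float64(0.0018493436661539812))
tooth [0.51840453 0.19206808 0.13      ]
tooth [0.52385234 0.15693489 0.13      ]
tooth [0.55633001 0.20345364 0.13      ]
tooth [0.56351333 0.16810222 0.13      ]
flask base [ 0.68927613 -0.00346507  0.        ] flask top [ 0.68271131 -0.00374059  0.215     ] [ 0.68950531 -0.00145809  0.215     ]
railend R? [ 0.85219477 -0.1785976   0.04      ] [ 0.5456392 -0.1793457  0.04     ] [ 0.8509713  -0.26170468  0.04      ]
```

View pics/c3.png

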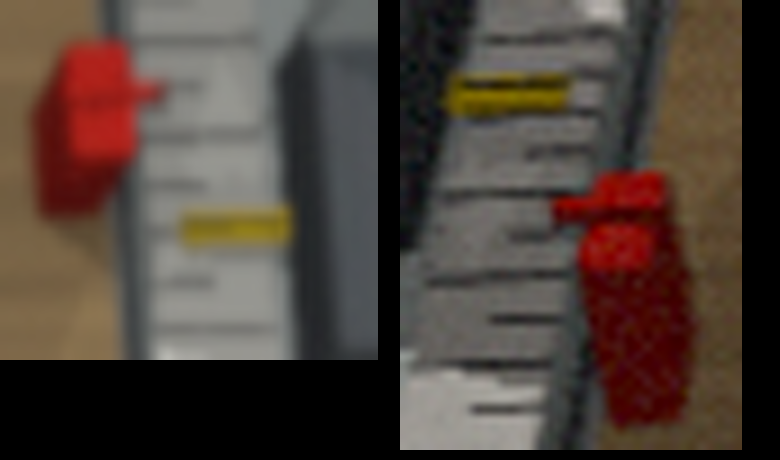

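```bash
python3 - <<'E'
from h import *
for z in(.04,.045):
  a=onz("top",408+150/9-.44,140+90/9-.44,z);b=onz("scene",178+175/9-.44,320+207/9-.44,z)
  c=onz("top",408+237/9-.44,140+228/9-.44,z);d=onz("scene",178+107/9-.44,320+90/9-.44,z)
  print(z,"red",a,b,"yel",c,d)
  # ticks
  print("ticks top",[onz("top",408+19-.44,140+y/9-.44,z)[0].round(4) for y in(40,85,135,183,233,282,328)])
  print("ticks sc",[onz("scene",178+x/9-.44,320+y/9-.44,z)[0].round(4) for x,y in((145,40),(170,75),(180,110),(160,152),(100,195),(130,237),(90,280),(125,320),(90,365),(105,408))])
E
```

```text
0.04 red [ 0.69842759 -0.1858672   0.04      ] [ 0.6912705  -0.18391873  0.04      ] yel [ 0.6694609  -0.20168978  0.04      ] [ 0.66122411 -0.20140649  0.04      ]
ticks top [np.float64(0.7088), np.float64(0.6994), np.float64(0.689), np.float64(0.679), np.float64(0.6686), np.float64(0.6585), np.float64(0.6491)]
ticks sc [np.float64(0.6484), np.float64(0.6578), np.float64(0.667), np.float64(0.6775), np.float64(0.6877), np.float64(0.6982), np.float64(0.7082), np.float64(0.7179), np.float64(0.728), np.float64(0.7378)]
0.045 red [ 0.69667739 -0.1848486   0.045     ] [ 0.69606555 -0.18236743  0.045     ] yel [ 0.66785392 -0.20059294  0.045     ] [ 0.66626817 -0.19971026  0.045     ]
ticks top [np.float64(0.707), np.float64(0.6977), np.float64(0.6873), np.float64(0.6773), np.float64(0.667), np.float64(0.657), np.float64(0.6476)]
ticks sc [np.float64(0.6535), np.float64(0.6629), np.float64(0.672), np.float64(0.6824), np.float64(0.6926), np.float64(0.703), np.float64(0.7129), np.float64(0.7224), np.float64(0.7324), np.float64(0.7422)]
```

Candidates: selector is grey, top (205,240), and reads 3. The purple one at (225,370) reads 1 and is the look-alike to avoid. Jig: handwheel with red knob at (435,268), red marker at (417,153), yellow pointer at (434,165). The yellow ruler at (327,295) and the rails at (600,200) are distractors. The crop confirms grey selector showing 3, so it needs two clicks away. The slide needs about +29 mm. Moving in behind the teeth.

Emit:
drive_tool(
  xyz=[
    [0.3, 0.68, 0],
    [0.3, 0.68, 0],
    [0.3, 0.68, 0],
    [0.3, 0.68, 0],
    [0.3, 0.68, 0],
    [0.3, 0.68, 0],
    [0.3, 0.68, 0],
    [0.3, 0.68, 0],
    [0.3, 0.68, 0],
    [0.3, 0.68, 0],
    [0.3, 0.68, 0],
    [0.3, 0.68, 0],
    [0.3, 0.68, 0],
    [0.3, 0.68, 0],
    [0.3, 0.68, 0],
    [0.3, 0.68, 0],
    [0.3, 0.68, 0],
    [0.3, 0.68, 0],
    [0.3, 0.68, 0],
    [0.3, 0.68, 0],
  ],
  angular=[
    [0, 0, -2.5],
    [0, 0, 0],
    [0, 0, 0],
    [0, 0, 0],
    [0, 0, 0],
    [0, 0, 0],
    [0, 0, 0],
    [0, 0, 0],
    [0, 0, 0],
    [0, 0, 0],
    [0, 0, 0],
    [0, 0, 0],
    [0, 0, 0],
    [0, 0, 0],
    [0, 0, 0],
    [0, 0, 0],
    [0, 0, 0],
    [0, 0, 0],
    [0, 0, 0],
    [0, 0, 0],
  ],
  jaw=[0, 0, 0, 0, 0, 0, 0, 0, 0, 0, 0, 0, 0, 0, 0, 0, 0, 0, 0, 0],
)

```text
clock: 2.1
ee_pos: [0.4913, 0.1659, 0.2132]
ee_rot: [0.0, 0.988, 0.155, -0.0]
contact_force: [0.5, -0.6, 0.4]
grip_width: 0.0004
```

Emit:
drive_tool(
  xyz=[
    [0, 0, -0.4],
    [0, 0, -0.4],
    [0, 0, -0.4],
    [0, 0, -0.3],
    [0, 0, -0.18],
    [0, 0, 0],
  ],
  angular=[
    [0, 0, 0],
    [0, 0, 0],
    [0, 0, 0],
    [0, 0, 0],
    [0, 0, 0],
    [0, 0, 0],
  ],
  jaw=[0, 0, 0, 0, 0, 0],
)

```text
clock: 2.7
ee_pos: [0.4906, 0.1641, 0.1284]
ee_rot: [0.0, 0.988, 0.155, -0.001]
contact_force: [0.5, 0.1, 0.0]
grip_width: 0.0008
```

```bash
python3 - <<'E'
from h import *
s=read_state();print(s["ee_pos"],s["contact_force"])
t=read_camera("top");c=read_camera("scene")
o=np.zeros((560,800,3),np.uint8)
o[:560,:400]=cv2.resize(t[170:310,150:250],(400,560),interpolation=2)
o[:560,400:]=cv2.resize(c[190:330,370:470],(400,560),interpolation=2)
cv2.imwrite("pics/d1.png",o)
E
```

```text
[0.49056807 0.16410895 0.12843405] [0.5455862  0.1013386  0.04685683]
```

View pics/d1.png

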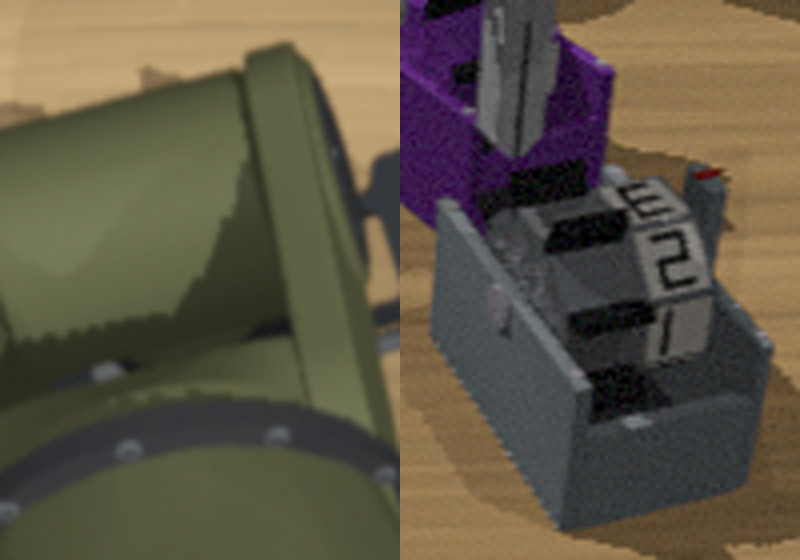

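Emit:
drive_tool(
  xyz=[
    [0.19, 0.06, 0],
    [0.095, 0.03, 0],
    [0.095, 0.03, 0],
    [0.095, 0.03, 0],
    [0.095, 0.03, 0],
    [0.095, 0.03, 0],
    [0.095, 0.03, 0],
    [0.095, 0.03, 0],
    [0, 0, 0],
  ],
  angular=[
    [0, 0, 0],
    [0, 0, 0],
    [0, 0, 0],
    [0, 0, 0],
    [0, 0, 0],
    [0, 0, 0],
    [0, 0, 0],
    [0, 0, 0],
    [0, 0, 0],
  ],
  jaw=[0, 0, 0, 0, 0, 0, 0, 0, 0],
)

```text
clock: 3.7
ee_pos: [0.5345, 0.178, 0.1294]
ee_rot: [-0.0, 0.988, 0.155, 0.0]
contact_force: [0.3, 0.9, 0.4]
grip_width: 0.0004
```

```bash
cat > d.py <<'E'
from h import *
import sys
s=read_state();p=s["ee_pos"];print(s["clock"],p,s["contact_force"],"s",p[0]*.953+p[1]*.303,"l",-.303*p[0]+.953*p[1])
c=read_camera("scene")
cv2.imwrite(f"pics/{sys.argv[1]}.png",cv2.resize(c[190:330,370:470],(400,560),interpolation=2))
E
python3 d.py d2
```

```text
3.7 [0.53445865 0.1779519  0.1294087 ] [0.34761498 0.90932436 0.36137727] s 0.5632585227078347 l 0.007647193694033799
```

View pics/d2.png

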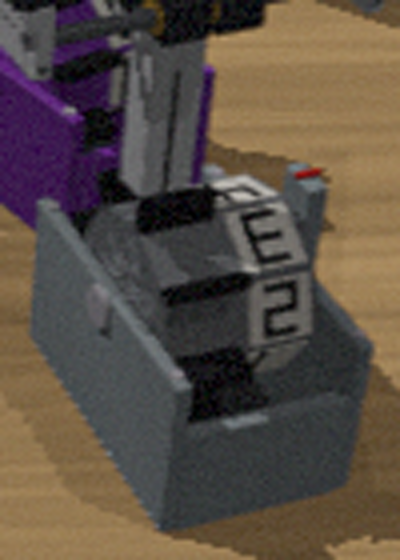

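Emit:
drive_tool(
  xyz=[
    [0.095, 0.03, 0],
    [0.095, 0.03, 0],
    [0, 0, 0],
  ],
  angular=[
    [0, 0, 0],
    [0, 0, 0],
    [0, 0, 0],
  ],
  jaw=[0, 0, 0],
)

```text
clock: 4.05
ee_pos: [0.5439, 0.1809, 0.1294]
ee_rot: [-0.0, 0.988, 0.155, 0.0]
contact_force: [1.0, -0.0, 0.2]
grip_width: 0.0005
```

```bash
python3 d.py d3
```

```text
4.05 [0.54385848 0.18091323 0.12940624] [ 0.98496669 -0.01704146  0.15993175] s 0.5731138437216328 l 0.007621184198324721
```

View pics/d3.png

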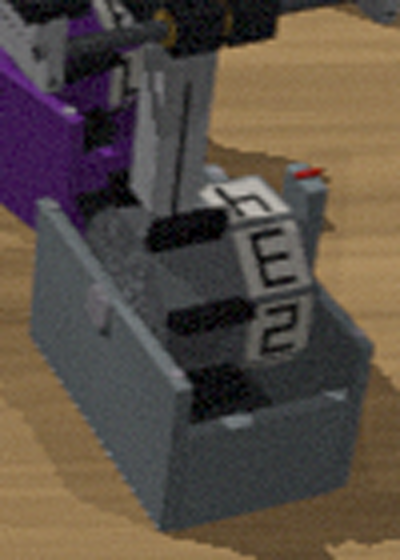

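Emit:
drive_tool(
  xyz=[
    [0, 0, 0.4],
    [0, 0, 0.4],
    [0, 0, 0],
    [-0.35, -0.11, 0],
    [-0.35, -0.11, 0],
    [-0.33, -0.1, 0],
    [0, 0, 0],
    [0, 0, -0.4],
    [0, 0, -0.4],
    [0, 0, 0],
    [0.095, 0.03, 0],
    [0.095, 0.03, 0],
    [0.095, 0.03, 0],
    [0.095, 0.03, 0],
    [0.095, 0.03, 0],
    [0.095, 0.03, 0],
    [0.095, 0.03, 0],
    [0.095, 0.03, 0],
    [0, 0, 0],
  ],
  angular=[
    [0, 0, 0],
    [0, 0, 0],
    [0, 0, 0],
    [0, 0, 0],
    [0, 0, 0],
    [0, 0, 0],
    [0, 0, 0],
    [0, 0, 0],
    [0, 0, 0],
    [0, 0, 0],
    [0, 0, 0],
    [0, 0, 0],
    [0, 0, 0],
    [0, 0, 0],
    [0, 0, 0],
    [0, 0, 0],
    [0, 0, 0],
    [0, 0, 0],
    [0, 0, 0],
  ],
  jaw=[0, 0, 0, 0, 0, 0, 0, 0, 0, 0, 0, 0, 0, 0, 0, 0, 0, 0, 0],
)

```text
clock: 6.0
ee_pos: [0.5305, 0.177, 0.1296]
ee_rot: [-0.0, 0.988, 0.155, 0.0]
contact_force: [-0.1, 0.8, 0.5]
grip_width: 0.0008
```

```bash
python3 d.py d4
```

```text
6.0 [0.53045696 0.17695372 0.12960426] [-0.14110244  0.75427142  0.52553426] s 0.5591424624728663 l 0.007908431194998872
```

View pics/d4.png

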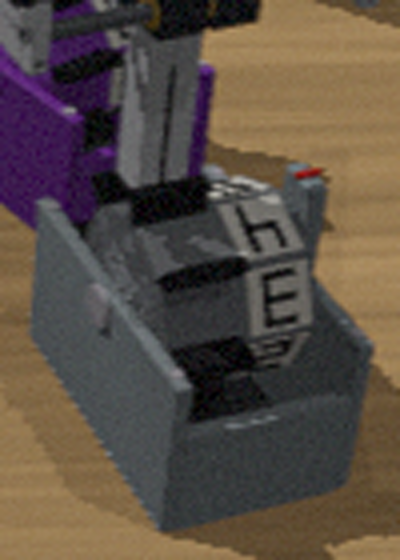

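Midway between 4 and 5; pushing 14 mm more, as before.

Emit:
drive_tool(
  xyz=[
    [0.095, 0.03, 0],
    [0.095, 0.03, 0],
    [0.08, 0.025, 0],
    [0, 0, 0],
    [0, 0, 0.4],
    [0, 0, 0.4],
    [0, 0, 0.4],
    [0, 0, 0.4],
    [0, 0, 0],
  ],
  angular=[
    [0, 0, 0],
    [0, 0, 0],
    [0, 0, 0],
    [0, 0, 0],
    [0, 0, 0],
    [0, 0, 0],
    [0, 0, 0],
    [0, 0, 0],
    [0, 0, 0],
  ],
  jaw=[0, 0, 0, 0, 0, 0, 0, 0, 0],
)

```text
clock: 6.95
ee_pos: [0.5442, 0.1813, 0.212]
ee_rot: [-0.0, 0.988, 0.155, 0.002]
contact_force: [-0.6, 0.9, -0.5]
grip_width: 0.0004
```

```bash
python3 d.py d5
```

```text
6.95 [0.54423847 0.18131138 0.21200527] [-0.62915385  0.94384574 -0.48826841] s 0.5735966101990921 l 0.007885492952312306
```

View pics/d5.png

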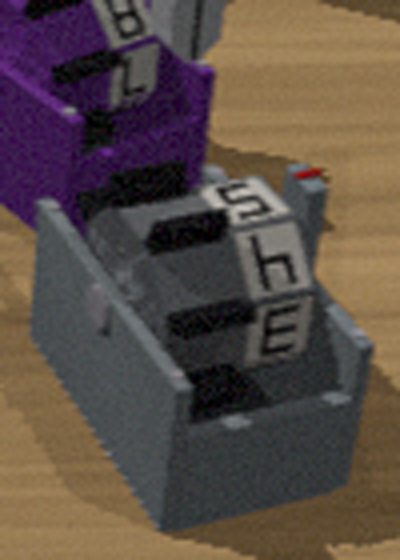

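```bash
python3 - <<'E'
from h import *
t=cv2.imread("pics/top0.png");s=cv2.imread("pics/scene0.png")
# silver hub (top z .086) and outer rim via edge points
for nm,im,box,z in(("top",t,(440,240,485,290),.086),("scene",s,(165,230,212,262),.086)):
    x0,y0,x1,y1=box;g=cv2.cvtColor(im[y0:y1,x0:x1],cv2.COLOR_BGR2GRAY)
    m=(g>110).astype(np.uint8);n,l,st,c=cv2.connectedComponentsWithStats(m)
    for i in range(1,n):
        if st[i][4]>60:print(nm,st[i],c[i]+[x0,y0],onz(nm,*(c[i]+[x0,y0]),z))
# knob top: brightest red part in top, z=.130; extreme rows
h=cv2.cvtColor(t,cv2.COLOR_BGR2HSV);m=cv2.inRange(h,(0,120,60),(8,255,255))|cv2.inRange(h,(172,120,60),(180,255,255))
ys,xs=np.where(m[255:285,420:450]>0);print("knob top px",xs.min()+420,xs.max()+420,ys.min()+255,ys.max()+255)
for z in(.13,.082):print(z,proj("top",(.4746,-.1784,z)),proj("scene",(.4746,-.1784,z)))
h=cv2.cvtColor(s,cv2.COLOR_BGR2HSV);m=cv2.inRange(h,(0,120,60),(8,255,255))|cv2.inRange(h,(172,120,60),(180,255,255))
ys,xs=np.where(m[215:255,200:230]>0);print("scene px",xs.min()+200,xs.max()+200,ys.min()+215,ys.max()+215)
E
```

```text
top [31  0 14 13 71] [479.87323944 243.73239437] [ 0.51671486 -0.26080534  0.086     ]
top [ 11  14  21  21 365] [461.02465753 263.86849315] [ 0.48342492 -0.22723901  0.086     ]
top [32 39 13 11 62] [480.22580645 285.80645161] [ 0.44648814 -0.25655485  0.086     ]
scene [  0   2  44  16 100] [184.39 236.57] [ 0.45356615 -0.24063668  0.086     ]
scene [ 15  11  19  10 147] [188.99319728 245.68707483] [ 0.48458866 -0.22621621  0.086     ]
knob top px 426 443 260 275
0.13 [np.float64(437.37531021289425), np.float64(265.8416672798692)] [np.float64(211.957273586037), np.float64(222.7163545514942)]
0.082 [np.float64(431.3746339400825), np.float64(270.00233674032427)] [np.float64(215.33995222788948), np.float64(243.68756595327704)]
scene px 207 220 221 246
```

Emit:
drive_tool(
  xyz=[
    [-0.116, -0.6, 0],
    [-0.116, -0.6, 0],
    [-0.116, -0.6, 0],
    [-0.116, -0.6, 0],
    [-0.116, -0.6, 0],
    [-0.116, -0.6, 0],
    [-0.116, -0.6, 0],
    [-0.116, -0.6, 0],
    [-0.116, -0.6, 0],
    [-0.116, -0.6, 0],
    [-0.116, -0.6, 0],
    [-0.116, -0.6, 0],
    [0, 0, -0.3],
    [0, 0, -0.3],
    [0, 0, 0],
  ],
  angular=[
    [0, 0, 0],
    [0, 0, 0],
    [0, 0, 0],
    [0, 0, 0],
    [0, 0, 0],
    [0, 0, 0],
    [0, 0, 0],
    [0, 0, 0],
    [0, 0, 0],
    [0, 0, 0],
    [0, 0, 0],
    [0, 0, 0],
    [0, 0, 0],
    [0, 0, 0],
    [0, 0, 0],
  ],
  jaw=[0.5, 0.5, 0.5, 0.5, 0.5, 0.5, 0.5, 0.5, 0.5, 0.5, 0.5, 0.5, 0.5, 0.5, 0.5],
)

```text
clock: 8.5
ee_pos: [0.4725, -0.1787, 0.1766]
ee_rot: [-0.001, 0.988, 0.155, -0.002]
contact_force: [-0.3, -0.2, 0.0]
grip_width: 0.047
```

```bash
cat > k.py <<'E'
from h import *
import sys
s=read_state();p=s["ee_pos"];print(s["clock"],p,s["contact_force"],s["grip_width"])
t=read_camera("top");c=read_camera("scene")
cv2.imwrite(f"pics/{sys.argv[1]}_t.png",t);cv2.imwrite(f"pics/{sys.argv[1]}_s.png",c)
o=np.zeros((560,760,3),np.uint8)
o[:,:330]=cv2.resize(t[110:310,395:513],(330,560),interpolation=2)
o[:,340:760]=cv2.resize(c[190:377,110:250],(420,560),interpolation=2)
cv2.imwrite(f"pics/{sys.argv[1]}.png",o)
E
python3 k.py k1
```

```text
8.5 [ 0.47251701 -0.17869144  0.17663017] [-0.2733145  -0.19377255  0.00258398] 0.0469775770012154
```

View pics/k1.png

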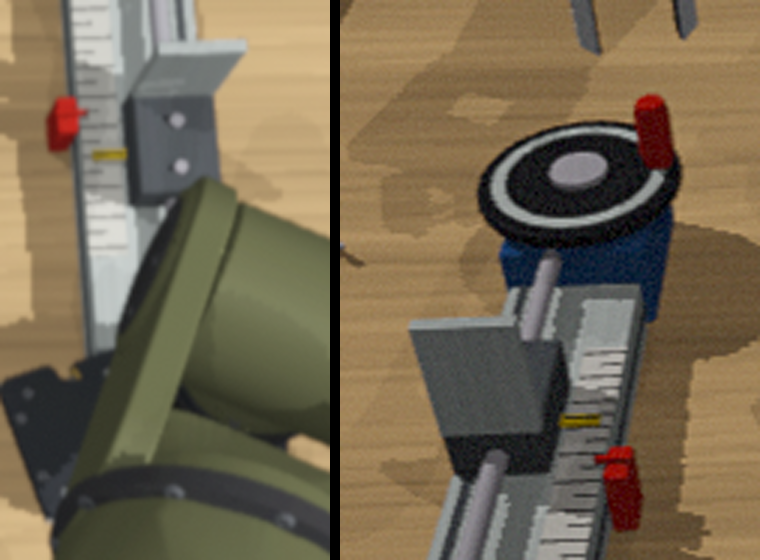

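The scene view shows the open fingers (590,30)/(680,15 in the crop) above and astride the knob. Lowering and gripping.

Emit:
drive_tool(
  xyz=[
    [0.04, 0, -0.4],
    [0, 0, -0.4],
    [0, 0, -0.4],
    [0, 0, -0.33],
    [0, 0, 0],
    [0, 0, 0],
    [0, 0, 0],
    [0, 0, 0],
    [0, 0, 0],
    [0, 0, 0],
  ],
  angular=[
    [0, 0, 0],
    [0, 0, 0],
    [0, 0, 0],
    [0, 0, 0],
    [0, 0, 0],
    [0, 0, 0],
    [0, 0, 0],
    [0, 0, 0],
    [0, 0, 0],
    [0, 0, 0],
  ],
  jaw=[0.5, 0.5, 0.5, 0.5, 0.5, 0.18, 0.18, 0.18, 0.18, 0.18],
)

```text
clock: 9.6
ee_pos: [0.4759, -0.1782, 0.1038]
ee_rot: [-0.001, 0.988, 0.155, 0.0]
contact_force: [-2.3, 7.7, 8.1]
grip_width: 0.0217
```

```bash
python3 k.py k2
```

```text
9.6 [ 0.47586378 -0.17817734  0.10379347] [-2.33095339  7.68247301  8.13963264] 0.02168394796614344
```

View pics/k2.png

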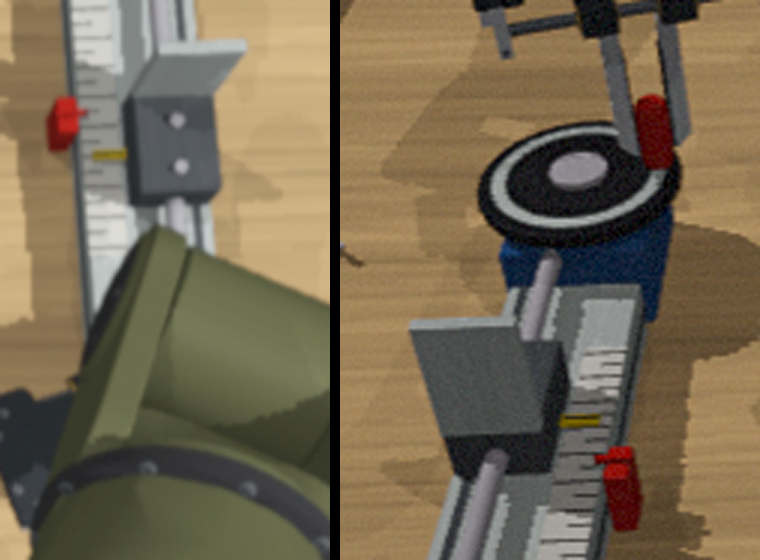

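```bash
python3 - <<'E'
import numpy as np
a=np.radians(99-18*np.arange(0,31));p=np.stack([np.cos(a),np.sin(a)],1)
print([[float(x) for x in r]+[0] for r in np.diff(p,axis=0).round(3)])
E
```

```text
[[0.313, 0.0, 0], [0.298, -0.097, 0], [0.253, -0.184, 0], [0.184, -0.253, 0], [0.097, -0.298, 0], [0.0, -0.313, 0], [-0.097, -0.298, 0], [-0.184, -0.253, 0], [-0.253, -0.184, 0], [-0.298, -0.097, 0], [-0.313, 0.0, 0], [-0.298, 0.097, 0], [-0.253, 0.184, 0], [-0.184, 0.253, 0], [-0.097, 0.298, 0], [-0.0, 0.313, 0], [0.097, 0.298, 0], [0.184, 0.253, 0], [0.253, 0.184, 0], [0.298, 0.097, 0], [0.313, 0.0, 0], [0.298, -0.097, 0], [0.253, -0.184, 0], [0.184, -0.253, 0], [0.097, -0.298, 0], [0.0, -0.313, 0], [-0.097, -0.298, 0], [-0.184, -0.253, 0], [-0.253, -0.184, 0], [-0.298, -0.097, 0]]
```

Emit:
drive_tool(
  xyz=[
    [0, 0.02, 0.04],
    [0.313, 0.0, 0],
    [0.298, -0.097, 0],
    [0.253, -0.184, 0],
    [0.184, -0.253, 0],
    [0.097, -0.298, 0],
    [0, 0, 0],
  ],
  angular=[
    [0, 0, 0],
    [0, 0, 0],
    [0, 0, 0],
    [0, 0, 0],
    [0, 0, 0],
    [0, 0, 0],
    [0, 0, 0],
  ],
  jaw=[0.18, 0.18, 0.18, 0.18, 0.18, 0.18, 0.18],
)

```text
clock: 10.4
ee_pos: [0.5343, -0.2203, 0.1042]
ee_rot: [0.0, 0.988, 0.155, 0.001]
contact_force: [14.0, 1.0, -15.1]
grip_width: 0.0218
```

```bash
python3 - <<'E'
from h import *
s=read_state();p=s["ee_pos"];d=p[:2]-[.4838,-.2268];print(s["clock"],p,s["contact_force"],s["grip_width"],np.hypot(*d),np.degrees(np.arctan2(d[1],d[0])))
E
```

```text
10.4 [ 0.53431361 -0.22031274  0.10418332] [ 13.9570151    0.97267986 -15.10336601] 0.021771696295119162 0.05092846991909858 7.318207437247413
```

Emit:
drive_tool(
  xyz=[
    [0.03, 0, -0.03],
    [0.0, -0.313, 0],
    [-0.097, -0.298, 0],
    [-0.184, -0.253, 0],
    [-0.253, -0.184, 0],
    [-0.298, -0.097, 0],
    [0, 0, 0],
  ],
  angular=[
    [0, 0, 0],
    [0, 0, 0],
    [0, 0, 0],
    [0, 0, 0],
    [0, 0, 0],
    [0, 0, 0],
    [0, 0, 0],
  ],
  jaw=[0.18, 0.18, 0.18, 0.18, 0.18, 0.18, 0.18],
)

```text
clock: 11.1
ee_pos: [0.4912, -0.2769, 0.1039]
ee_rot: [-0.001, 0.988, 0.154, -0.0]
contact_force: [-1.8, 10.1, 4.2]
grip_width: 0.0211
```

```bash
cat > f.py <<'E'
from h import *
s=read_state();p=s["ee_pos"];d=p[:2]-[.4838,-.2268];print(s["clock"],p,s["contact_force"],s["grip_width"],np.hypot(*d),np.degrees(np.arctan2(d[1],d[0])))
E
python3 f.py
```

```text
11.1 [ 0.49117239 -0.27694895  0.10389995] [-1.76217498 10.11148852  4.18166063] 0.021076087778197673 0.05068795504961233 -81.63686402230415
```

Emit:
drive_tool(
  xyz=[
    [0, 0.02, 0.01],
    [-0.313, 0.0, 0],
    [-0.298, 0.097, 0],
    [-0.253, 0.184, 0],
    [-0.184, 0.253, 0],
    [-0.097, 0.298, 0],
    [0, 0, 0],
    [0.0, 0.313, 0],
    [0.097, 0.298, 0],
    [0.184, 0.253, 0],
    [0.253, 0.184, 0],
    [0.298, 0.097, 0],
    [0, 0, 0],
  ],
  angular=[
    [0, 0, 0],
    [0, 0, 0],
    [0, 0, 0],
    [0, 0, 0],
    [0, 0, 0],
    [0, 0, 0],
    [0, 0, 0],
    [0, 0, 0],
    [0, 0, 0],
    [0, 0, 0],
    [0, 0, 0],
    [0, 0, 0],
    [0, 0, 0],
  ],
  jaw=[0.18, 0.18, 0.18, 0.18, 0.18, 0.18, 0.18, 0.18, 0.18, 0.18, 0.18, 0.18, 0.18],
)

```text
clock: 12.4
ee_pos: [0.4783, -0.1774, 0.1039]
ee_rot: [0.001, 0.988, 0.155, 0.0]
contact_force: [1.3, -6.7, -1.2]
grip_width: 0.0213
```

```bash
python3 f.py; python3 k.py k3; python3 - <<'E'
from h import *
t=cv2.imread("pics/k3_t.png");s=cv2.imread("pics/k3_s.png")
a=cv2.resize(t[135:180,408:450],None,fx=9,fy=9,interpolation=cv2.INTER_CUBIC)
b=cv2.resize(s[320:370,178:216],None,fx=9,fy=9,interpolation=cv2.INTER_CUBIC)
o=np.zeros((460,780,3),np.uint8);o[:405,:378]=a;o[:450,400:742]=b;cv2.imwrite("pics/c4.png",o)
E
```

```text
12.4 [ 0.47826766 -0.17738418  0.10390784] [ 1.34367565 -6.65024573 -1.23002505] 0.02128161326436823 0.049724545715016874 96.38794212101303
12.4 [ 0.47826766 -0.17738418  0.10390784] [ 1.34367565 -6.65024573 -1.23002505] 0.02128161326436823
```

View pics/k3.png

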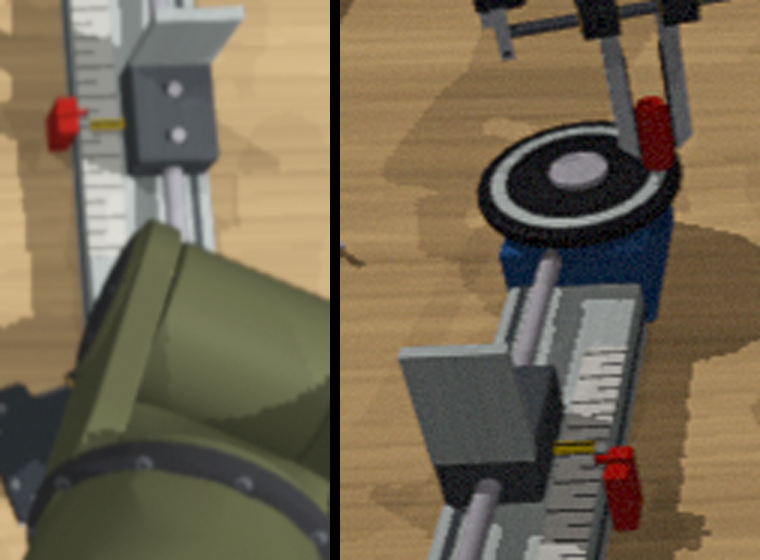

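View pics/c4.png

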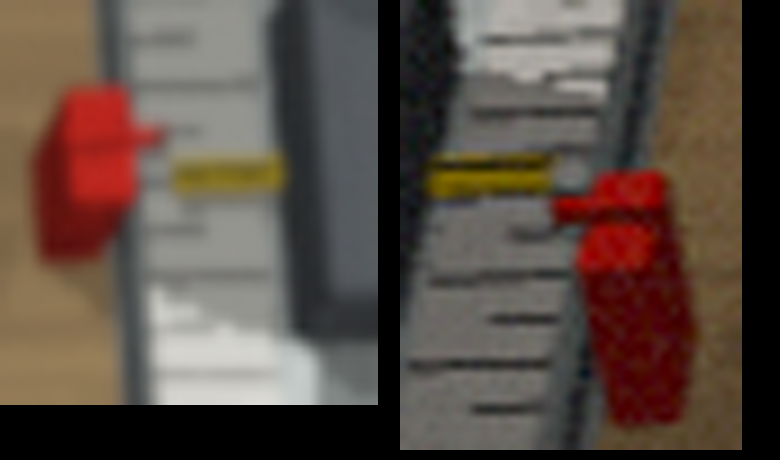

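Emit:
drive_tool(
  xyz=[
    [0, -0.015, 0],
    [0.313, 0.0, 0],
    [0.298, -0.097, 0],
    [0.253, -0.184, 0],
    [0.184, -0.253, 0],
    [0.097, -0.298, 0],
    [0.0, -0.313, 0],
    [-0.097, -0.298, 0],
    [0, 0, 0],
    [0, 0, 0],
  ],
  angular=[
    [0, 0, 0],
    [0, 0, 0],
    [0, 0, 0],
    [0, 0, 0],
    [0, 0, 0],
    [0, 0, 0],
    [0, 0, 0],
    [0, 0, 0],
    [0, 0, 0],
    [0, 0, 0],
  ],
  jaw=[0.18, 0.18, 0.18, 0.18, 0.18, 0.18, 0.18, 0.18, 0.18, 0.18],
)

```text
clock: 13.5
ee_pos: [0.5293, -0.2505, 0.104]
ee_rot: [0.0, 0.988, 0.154, 0.0]
contact_force: [2.3, -2.8, -2.7]
grip_width: 0.0209
```

```bash
cat > m.py <<'E'
from h import *
import sys
T=np.mean([read_camera("top").astype(float) for _ in range(4)],0).astype(np.uint8)
S=np.mean([read_camera("scene").astype(float) for _ in range(4)],0).astype(np.uint8)
n=sys.argv[1];cv2.imwrite(f"pics/{n}_t.png",T);cv2.imwrite(f"pics/{n}_s.png",S)
o=np.zeros((480,800,3),np.uint8)
o[:,:400]=cv2.resize(T[138:162,414:442],(400,480)[:2],interpolation=cv2.INTER_CUBIC)
o[:,400:]=cv2.resize(S[328:358,178:208],(400,480),interpolation=cv2.INTER_CUBIC)
cv2.imwrite(f"pics/{n}.png",o)
E
python3 f.py; python3 m.py m1
```

```text
13.5 [ 0.52934492 -0.25050374  0.10400497] [ 2.26368637 -2.79201876 -2.71440568] 0.020894647367663874 0.05134400329199346 -27.494608597517022
```

View pics/m1.png

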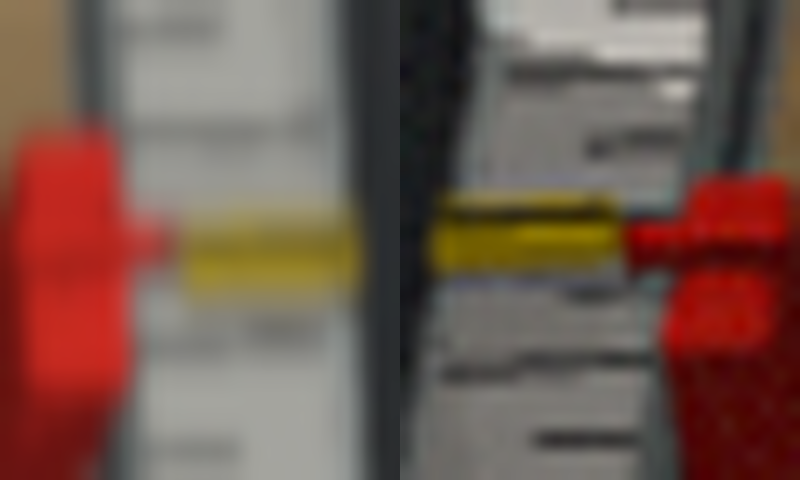

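```bash
python3 - <<'E'
from h import *
np.set_printoptions(precision=4,suppress=True)
print("yel",tri((432.9-.5,149.75),(187.25-.0,340.75)))
print("red",tri((424,149.5),(196.6,342.9)))
T=cv2.imread("pics/m1_t.png").astype(int);S=cv2.imread("pics/m1_s.png").astype(int)
print("top cols yel: R-B and V by row")
for v in range(145,157): print(v,[tuple(T[v,u]) for u in (429,432,435)],"| red",[tuple(T[v,u]) for u in(418,421,424,425)])
print("scene")
for v in range(336,352): print(v,[tuple(S[v,u]) for u in (184,188,191)],"| red",[tuple(S[v,u]) for u in(195,197,200,204)])
E
```

```text
yel (array([ 0.6948, -0.1981,  0.0485]), np.float64(0.0010716224261024723))
red (array([ 0.6967, -0.1837,  0.045 ]), np.float64(0.0015104804925259179))
top cols yel: R-B and V by row
145 [(np.int64(133), np.int64(137), np.int64(137)), (np.int64(139), np.int64(144), np.int64(144)), (np.int64(134), np.int64(138), np.int64(137))] | red [(np.int64(44), np.int64(57), np.int64(183)), (np.int64(55), np.int64(60), np.int64(172)), (np.int64(139), np.int64(144), np.int64(144)), (np.int64(140), np.int64(145), np.int64(145))]
146 [(np.int64(144), np.int64(149), np.int64(149)), (np.int64(147), np.int64(153), np.int64(152)), (np.int64(143), np.int64(148), np.int64(148))] | red [(np.int64(34), np.int64(43), np.int64(195)), (np.int64(45), np.int64(50), np.int64(186)), (np.int64(146), np.int64(152), np.int64(152)), (np.int64(148), np.int64(153), np.int64(153))]
147 [(np.int64(142), np.int64(152), np.int64(153)), (np.int64(141), np.int64(152), np.int64(155)), (np.int64(139), np.int64(151), np.int64(153))] | red [(np.int64(31), np.int64(39), np.int64(193)), (np.int64(40), np.int64(46), np.int64(184)), 
[... 7641 characters left out ...]
p.int64(137)), (np.int64(16), np.int64(17), np.int64(125))]
350 [(np.int64(89), np.int64(92), np.int64(93)), (np.int64(63), np.int64(63), np.int64(64)), (np.int64(67), np.int64(68), np.int64(69))] | red [(np.int64(56), np.int64(60), np.int64(60)), (np.int64(50), np.int64(53), np.int64(70)), (np.int64(11), np.int64(15), np.int64(86)), (np.int64(8), np.int64(6), np.int64(79))]
351 [(np.int64(68), np.int64(70), np.int64(73)), (np.int64(90), np.int64(92), np.int64(95)), (np.int64(99), np.int64(103), np.int64(107))] | red [(np.int64(111), np.int64(113), np.int64(118)), (np.int64(56), np.int64(58), np.int64(65)), (np.int64(11), np.int64(16), np.int64(76)), (np.int64(4), np.int64(6), np.int64(74))]
```

```bash
python3 - <<'E'
from h import *
np.set_printoptions(precision=5,suppress=True)
for r in((149.4,342.2),(149.6,342.2),(149.4,342.5)): print("red",tri((424,r[0]),(196.6,r[1]))[0])
for y in((149.8,341.0),(149.6,341.1)): print("yel",tri((432.4,y[0]),(187.6,y[1]))[0])
for z in (.044,.046,.048,.05): print(z,onz("top",424,149.45,z)[0]-onz("top",432.4,149.75,z)[0], onz("scene",196.6,342.2,z)[0]-onz("scene",187.6,341.05,z)[0])
E
```

```text
red [ 0.69641 -0.18347  0.04631]
red [ 0.69614 -0.18354  0.04603]
red [ 0.69658 -0.18355  0.04581]
yel [ 0.6948  -0.19795  0.04802]
yel [ 0.69513 -0.19791  0.04814]
0.044 0.000800816372354185 0.0031436305848330237
0.046 0.0007992263390226295 0.0031331398858318593
0.048 0.000797636305691185 0.003122649186830695
0.05 0.0007960462723597406 0.0031121584878295305
```

Emit:
drive_tool(
  xyz=[
    [-0.125, -0.189, 0],
    [-0.164, -0.156, 0],
    [0, 0, 0],
    [0, 0, 0],
  ],
  angular=[
    [0, 0, 0],
    [0, 0, 0],
    [0, 0, 0],
    [0, 0, 0],
  ],
  jaw=[0.18, 0.18, 0.18, 0.18],
)

```text
clock: 14.3
ee_pos: [0.5149, -0.2673, 0.104]
ee_rot: [-0.0, 0.988, 0.155, -0.0]
contact_force: [-0.3, -2.9, -1.2]
grip_width: 0.021
```

```bash
python3 f.py; python3 m.py m2; python3 - <<'E'
from h import *
T=cv2.imread("pics/m2_t.png").astype(int);S=cv2.imread("pics/m2_s.png").astype(int)
for v in range(145,155): print(v,T[v,429:437].mean(0).round(),"| red",T[v,424])
for v in range(338,348): print(v,S[v,182:191].mean(0).round(),"| red",S[v,195:198].mean(0).round())
E
```

```text
14.3 [ 0.51487232 -0.26729028  0.10396348] [-0.26186594 -2.89179503 -1.15955076] 0.02095791507418353 0.05103872483097741 -52.497296623529444
145 [132. 136. 136.] | red [137 142 142]
146 [139. 147. 148.] | red [145 150 150]
147 [124. 148. 154.] | red [140 146 152]
148 [ 83. 137. 150.] | red [121 126 162]
149 [ 43. 118. 135.] | red [ 81  87 175]
150 [ 36. 133. 152.] | red [ 59  64 165]
151 [ 70. 134. 149.] | red [ 90  95 142]
152 [113. 133. 138.] | red [119 124 135]
153 [130. 137. 137.] | red [136 141 143]
154 [125. 129. 129.] | red [128 133 135]
338 [105. 109. 109.] | red [115. 119. 122.]
339 [111. 112. 113.] | red [117. 120. 122.]
340 [116. 116. 117.] | red [118. 121. 118.]
341 [ 39.  88. 101.] | red [51. 53. 65.]
342 [ 7. 49. 59.] | red [  5.  10. 148.]
343 [  0. 111. 132.] | red [  3.   6. 100.]
344 [  3.  89. 108.] | red [19. 21. 74.]
345 [41. 83. 94.] | red [70. 71. 70.]
346 [86. 85. 87.] | red [79. 82. 81.]
347 [104. 107. 109.] | red [ 95.  99. 107.]
```

View pics/m2.png

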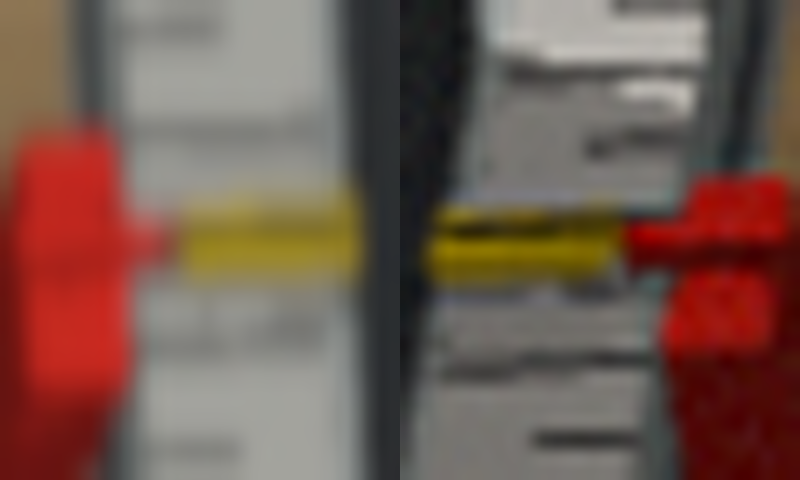

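```bash
python3 - <<'E'
from h import *
np.set_printoptions(precision=5,suppress=True)
for r in((149.3,342.1),(149.4,342.2),(149.2,342.2)): print("red",tri((424,r[0]),(196.6,r[1]))[0])
for y in((149.0,341.75),(149.05,341.6)): print("yel",tri((432.6,y[0]),(187.,y[1]))[0])
# tick direction -> jig yaw: subpixel tick fits in top image at two columns
import glob
T=cv2.imread("pics/top0.png").astype(float).mean(2)
def ticks(u):
    col=T[75:235,int(u)-1:int(u)+2].mean(1);d=cv2.GaussianBlur(col.reshape(-1,1),(1,15),4).ravel()-col
    return [75+i+0.5*(d[i-1]-d[i+1])/(d[i-1]-2*d[i]+d[i+1]) for i in range(2,len(d)-2) if d[i]>6 and d[i]>d[i-1] and d[i]>=d[i+1]]
for u in(424,428,432):print(u,np.round(ticks(u),1))
# rail left edge line fit in top: find strongest gradient per row
pts=[]
for v in list(range(80,140))+list(range(165,225)):
    g=np.diff(cv2.GaussianBlur(T[v:v+1,405:432],(5,1),1).ravel());i=np.argmin(g);pts.append((405+i+.5,v))
p=np.array([onz("top",u,v,.04) for u,v in pts])
k=np.polyfit(p[:,0],p[:,1],1);r=p[:,1]-np.polyval(k,p[:,0]);ok=abs(r)<.003;k=np.polyfit(p[ok,0],p[ok,1],1);print("edge yaw deg",np.degrees(np.arctan(k[0])),ok.sum(),r[ok].std(), "edge y at x=.484",np.polyval(k,.4838))
E
```

```text
red [ 0.69649 -0.18342  0.04662]
red [ 0.69641 -0.18347  0.04631]
red [ 0.69668 -0.18341  0.04659]
yel [ 0.69634 -0.19853  0.04794]
yel [ 0.69618 -0.19851  0.04811]
424 [ 76.7  92.1  97.1 102.1 107.5 112.9 118.1 123.1 133.4 139.  144.1 150.2
 155.  160.2 165.4 176.1]
428 [ 76.6  92.2 102.1 112.5 123.1 134.1 138.7 144.1 149.1 154.9 160.1 165.
 171.  176.2 187.1 192.5 198.1]
432 [ 76.6  92.  102.2 112.4 123.  135.6 144.1 154.5 164.7 176.2 179.8 187.1
 192.2 198.  226.9]
edge yaw deg -0.33589482743397636 42 0.001519229784078346 edge y at x=.484 -0.17328543092229773
```

Emit:
drive_tool(
  xyz=[
    [-0.05, -0.035, 0],
    [0, 0, 0],
    [0, 0, 0],
    [0, 0, 0],
    [0, 0, 0],
    [0, 0, 0],
    [0, 0, 0],
  ],
  angular=[
    [0, 0, 0],
    [0, 0, 0],
    [0, 0, 0],
    [0, 0, 0],
    [0, 0, 0],
    [0, 0, 0],
    [0, 0, 0],
  ],
  jaw=[0.18, 0.18, 0.18, 0.45, 0.45, 0.45, 0.45],
)

```text
clock: 15.4
ee_pos: [0.5126, -0.2688, 0.1039]
ee_rot: [-0.0, 0.988, 0.155, -0.0]
contact_force: [0.2, -0.6, 0.0]
grip_width: 0.042
```

```bash
python3 f.py; python3 m.py m3; python3 - <<'E'
from h import *
T=cv2.imread("pics/m3_t.png").astype(int);S=cv2.imread("pics/m3_s.png").astype(int)
for v in range(146,154): print(v,T[v,429:437].mean(0).round(),"| red",T[v,424])
for v in range(339,347): print(v,S[v,182:191].mean(0).round(),"| red",S[v,195:198].mean(0).round())
E
```

```text
15.4 [ 0.51263961 -0.26883301  0.10393502] [ 0.24805385 -0.64416188  0.02218921] 0.04195137265646439 0.05097546084351619 -55.54527451557771
146 [137. 147. 148.] | red [145 150 150]
147 [118. 148. 154.] | red [140 146 152]
148 [ 77. 131. 144.] | red [120 126 161]
149 [ 41. 116. 132.] | red [ 81  86 174]
150 [ 39. 132. 150.] | red [ 58  63 164]
151 [ 76. 133. 147.] | red [ 89  94 142]
152 [114. 133. 138.] | red [119 124 134]
153 [130. 137. 137.] | red [136 140 143]
339 [110. 111. 112.] | red [117. 120. 122.]
340 [116. 116. 118.] | red [117. 121. 117.]
341 [ 40.  96. 111.] | red [51. 51. 65.]
342 [ 9. 45. 54.] | red [  8.  13. 148.]
343 [  0. 113. 134.] | red [  4.   9. 101.]
344 [  5.  90. 108.] | red [20. 21. 74.]
345 [38. 84. 96.] | red [71. 72. 71.]
346 [87. 86. 88.] | red [79. 81. 82.]
```

View pics/m3.png

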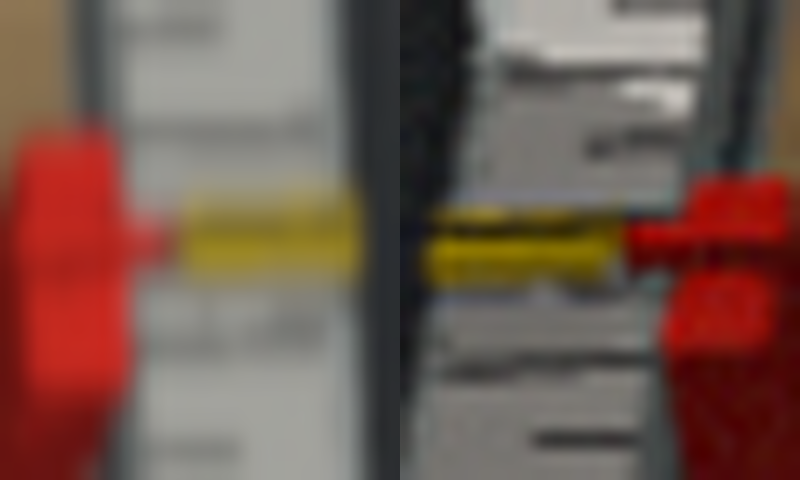

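Emit:
drive_tool(
  xyz=[
    [0, 0, 0.3],
    [0, 0, 0.4],
    [0, 0, 0.4],
    [0, 0, 0.4],
    [0, 0, 0.4],
    [-0.4, 0, 0.4],
    [-0.6, 0, 0.3],
    [-0.6, 0, 0],
    [0, 0, 0],
    [0, 0, 0],
  ],
  angular=[
    [0, 0, 0],
    [0, 0, 0],
    [0, 0, 0],
    [0, 0, 0],
    [0, 0, 0],
    [0, 0, 0],
    [0, 0, 0],
    [0, 0, 0],
    [0, 0, 0],
    [0, 0, 0],
  ],
  jaw=[0.45, 0.45, 0.45, 0.45, 0.45, 0.45, 0.45, 0.45, 0.45, 0.45],
)

```text
clock: 16.8
ee_pos: [0.4327, -0.2691, 0.2352]
ee_rot: [0.001, 0.988, 0.155, 0.001]
contact_force: [-1.0, 0.1, -0.8]
grip_width: 0.0425
```

```bash
python3 f.py; python3 m.py m4; python3 - <<'E'
from h import *
np.set_printoptions(suppress=True)
T=cv2.imread("pics/m4_t.png");S=cv2.imread("pics/m4_s.png")
for v in range(147,152): print(v,T[v,429:437].mean(0).round(),"| red",T[v,424])
for v in range(340,345): print(v,S[v,182:191].mean(0).round(),"| red",S[v,195:198].mean(0).round())
o=np.zeros((600,800,3),np.uint8);o[:300,:400]=cv2.resize(T,(400,300));o[:300,400:]=cv2.resize(S,(400,300))
o[300:,:300]=cv2.resize(T[180:305,150:275],(300,300),interpolation=2);o[300:,400:700]=cv2.resize(S[220:325,370:475],(300,300),interpolation=2)
cv2.imwrite("pics/fin.png",o)
E
```

```text
16.8 [ 0.43272694 -0.26906647  0.23523086] [-0.95825158  0.07294919 -0.79979097] 0.0424842804491741 0.0662941311274017 -140.38989896371615
147 [110. 138. 144.] | red [131 137 143]
148 [ 71. 123. 135.] | red [113 118 152]
149 [ 37. 108. 124.] | red [ 75  80 165]
150 [ 36. 123. 141.] | red [ 53  59 156]
151 [ 70. 125. 138.] | red [ 83  87 133]
340 [109. 110. 111.] | red [111. 114. 111.]
341 [ 38.  91. 105.] | red [48. 47. 60.]
342 [ 6. 41. 50.] | red [  8.  12. 140.]
343 [  1. 107. 127.] | red [ 5.  9. 95.]
344 [  3.  84. 103.] | red [19. 19. 70.]
```

View pics/fin.png

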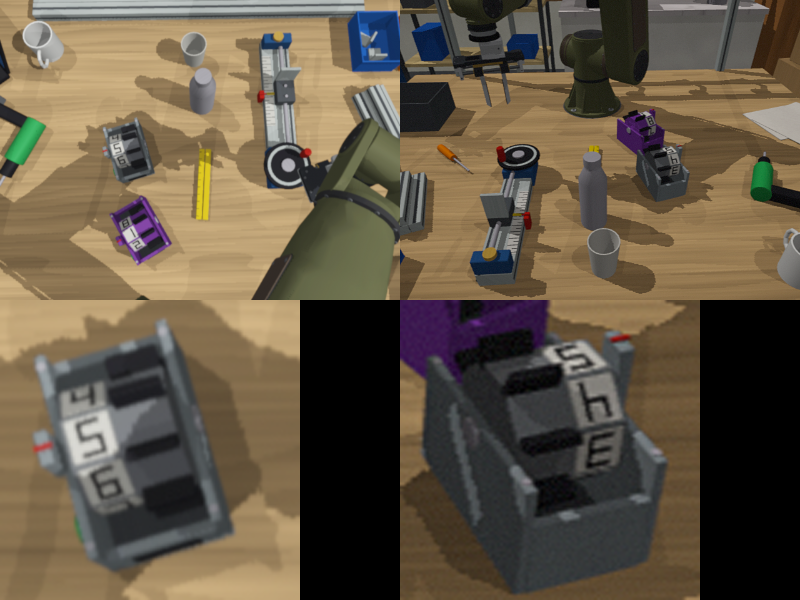

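The grey selector shows 5 beside its red pointer. The yellow and red lines are still aligned after release, the flask stands, and the purple selector is untouched. Handing in.

```bash
python3 -c "
from plant import *
print(hand_in())"
```

```text
the job is handed in; nothing more can be done
None
```

I set the selector to 5, set the stop slide on the red marker, and handed the job in at about 17 s of the 72 s allowed. No verdict came back.

- **Selector:** I pushed the thumbwheel away from the robot two clicks, 3 to 4 to 5, with the closed fingertips. The last pictures from both cameras show 5 facing up at the red pointer.
- **Stop slide:** I did this second, turning the handwheel about 1.43 turns clockwise while holding the red knob. Triangulated from both cameras, the pointer and marker lines agree to about 0.2 mm. My pixel readings are only good to roughly 0.5 mm. The pointer did not move when I let go.
- **Clear of everything:** The gripper has let go of both and is raised above the jig, touching nothing. The flask still stands where it was, and the purple look-alike was not touched.
- **Forces:** The highest readings were about 15 N along one axis (about 21 N in all), early in cranking. I shifted the tool slightly to relieve this, and later readings were lower. I read forces only at the end of each move, so brief peaks in between would not show.
- **Disagreement:** Early on, single-camera estimates of the remaining slide distance differed by a millimetre or two. The pointer line sits slightly higher than the marker line. Triangulating each line settled it.

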